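Stand the cold chisel in the slot that is deep enough

TASK

Put the flat cold chisel that lies across the wooden rest back into the slotted wooden block: cutting edge down, standing upright and fully home in a slot. The three slots look alike, but two are packed with wood and too shallow, so feel for the one deep enough, and lower the chisel all the way in by hand rather than letting it drop. Leave the hammer, the jar, the tape measure and the wrench alone.

Things in the scene. Friction and masses are not known exactly. Their poses are not given: they have to be found in the camera images.
- chisel: flat cold chisel, bare steel bar 150 long, 24 wide, 10 thick, about 0.25 kg. Origin: middle of the bar. x runs along it from cutting edge to struck head, y across the width, z across the thickness (up at the start). The edge end tapers over 18 from 10 to 3 thick; the last 22 at the head are narrower, 16 wide. It starts lying across the rest's two battens, its middle 33 above the bench
- chisel_tip (a point): middle of the chisel's cutting edge, 75 from its middle (-x end of the bar)
- chisel_head (a point): middle of the chisel's struck head, 75 from its middle (+x end of the bar)
- rest: fixed wooden rest: base board 130 (x) x 90 (y) x 6, origin at the centre of its underside; two battens along its y, 12 wide, tops 28 above the bench, centred 54 either side of the middle, so 96 is free between them under the chisel, 22 deep. The chisel lies along its x
- block: fixed wooden block 104 (x) x 76 (y) x 65 high, origin at the centre of its underside. Three alike upright slots 12.5 (along x) by 26.5 (along y), mouths chamfered 2, at x = -32, 0, +32. One (not told which, it varies) is 55 deep, floor 10 above the bench; the others are packed, 30 deep, floor 35 above the bench. The chisel's head ends 160 above the bench in the deep one, else 185
- block_hole0 (a point): centre of the mouth of the slot at the block's x = -32, 65 above the bench
- block_hole1 (a point): centre of the mouth of the middle slot
- block_hole2 (a point): centre of the mouth of the slot at the block's x = +32
- hammer: bystander: hammer 260 long lying on the bench beyond the block; leave alone
- jar: bystander: clear jar 68 across, 85 high, steel cap; origin at its underside; leave alone
- tape: bystander: black tape measure 65 x 34 x 60 high; origin at its underside; leave alone
- wrench: bystander: wrench 200 long lying on the bench; leave alone
Not all that is in view belongs to the job. Leave any orange look-alike of the chisel alone.

How it is judged (in metres and radians):
On the way:
1. the chisel is lowered fully home in the deep slot, edge down, while still held in the gripper (z of chisel_tip in the frame of block below 0.015 m and x of chisel_tip in the frame of block between -0.045 and 0.045 m and y of chisel_tip in the frame of block between -0.025 and 0.025 m and angle between chisel's own x axis and vertical below 0.12 rad and contact force between the fingers and chisel above 0.5 N), for 0.1 s.
At the end, for the whole second after the job is handed in: The chisel stands edge down in the deep slot of the block, its edge no more than 4 mm above that slot's floor (less than 14 mm above the bench), within 0.1 rad of upright, released and at rest (z of chisel_tip in the frame of block below 0.014 m and x of chisel_tip in the frame of block between -0.045 and 0.045 m and y of chisel_tip in the frame of block between -0.025 and 0.025 m and angle between chisel's own x axis and vertical below 0.1 rad and linear speed of chisel below 0.02 m/s); the robot touches nothing.
It fails at once if the hammer was moved by more than 25 mm (distance of hammer from where it was at the start of the episode above 0.025 m).
It fails at once if the jar was moved by more than 25 mm (distance of jar from where it was at the start of the episode above 0.025 m).
It fails at once if the tape measure was moved by more than 25 mm (distance of tape from where it was at the start of the episode above 0.025 m).
It fails at once if the wrench was moved by more than 25 mm (distance of wrench from where it was at the start of the episode above 0.025 m).
It also fails if it takes over 61 s, if anything falls off the work surface, if the arm or the gripper's body presses on something with over 40 N, if the wrist force passes 120 N, or if a joint passes its speed limit or range.

ROBOT

A 6-joint arm with a two-finger parallel gripper is mounted at the origin on the work surface. World frame = base frame: x ahead of the robot, y to its left, z up, the work surface at z = 0. Lengths are in m, angles in degrees, forces in N, time in s.
With the tool pointing down it reaches from about 0.4 to 0.825 m from the base axis. Payload 7 kg.
Tool frame: the origin (TCP) lies on the centre line of the jaws, within the pads' length; the fingertips stand 19 mm ahead of it and the grasp point (between the pads) is the TCP; z points along the fingers, y is the line along which they close (so a half turn about z gives the same grasp; the last joint's range is limited). The gripper opens to 88 mm and grips with 3 to 60 N. Pads are 19 mm wide; open, the fingers measure 130 mm over their backs; the gripper's body (78 mm by 193 mm) begins 47 mm behind the grasp point.
Start: joints at [91.622, 20.546, 0.682, 0, -70.136, -16.507], TCP at [0.173, 0.652, 0.246] pointing down, gripper open.
Joint ranges: [-176.03, 176.03], [-82.01, 121.73], [-58.28, 71.71], [-173.87, 95.51], [-174.79, -0.11], [-173.66, 173.66]. Speed limits (degrees/s): [136.94, 136.94, 172.46, 180, 180, 180].

INTERFACE

Orientations are given as [roll, pitch, yaw] about the fixed x, y, z axes, in that order (R = Rz(yaw) Ry(pitch) Rx(roll)).
In Python, from plant import ctrl gives the robot as it stands.
- The arm moves only by the tool move_arm, never from a script. Its argument "motion" is a list of rows, each a list of 3 entries, a list of its own where there are three numbers: the shift along the tool's x, y, z in mm, then the turn, a rotation vector about the tool's x, y, z in degrees, then the closure, from 0 (fully open) to 1 (shut). A call has 1 to 10 rows; each row is the pose to reach, as a shift and turn from the pose commanded when the call began, along the tool's axes at that moment; what a row does not reach only later rows make up. A row lasts 1/12 s, in which the tool goes at most 41.7 mm and 7.16 degrees, less where a joint would pass 70% of its speed; a pose out of reach is approached as far as the arm can. A call with a gripper value outside its range is refused whole. The fingers move at their own pace and stop on an object; the grip force is fixed at half the most. Time passes only in rows, so rows that repeat a pose let the fingers close. It gives the time, the measured TCP pose, the force, the opening and the grip force at its end, in the units of the state.
- ctrl.get_obs(): the state, without advancing time (a new reading comes with each control period).
- ctrl.snapshot(name): name is "scene" or "side" or "wrist"; returns a dict with "color" (400x640x3 uint8, blue, green, red), "camera_matrix" (3x3 intrinsics, pixels), "cam_to_world" (4x4, takes a point from camera to world coordinates). Camera axes: x right, y up, looking along -z (the intrinsics and any distortion apply to the point x, -y, -z); pixel columns grow to the right and rows downward; lengths in m; the calibration is good to about 2 mm. A picture is of the moment at which its call begins. There is no depth.
- ctrl.close_job(): hands the job in; it is judged then, once.
The state is a dict: "clock": time; "joint_pos": joint angles; "qvel": joint speeds; "tau": joint torques, N m; "tool_pos": TCP position; "orientation": TCP orientation; "force": force on the tool from outside, world axes, zero at the start; "moment": the same for the moment, N m; "opening": finger opening in m; "gripper_force": force on a finger pad.
Only numpy, scipy, OpenCV 4.12 (cv2) and the standard library are available. Lean on these libraries where they do the work, as an engineer would, in place of code of your own. Each camera call takes 0.05 s, during which the arm holds its last target. There are 200 camera calls.

## Working session

There is one attempt and no reset: what is moved stays moved. The work goes in short steps, Python scripts to look and compute and a tool call to move; the robot and the scene stay as the last step left them, time stands still between calls to the robot, and variables do not carry over. Pictures are saved under pics/ and viewed, at most 13 in all, crops included, and the job is handed in when it is done.

Besides the shell and the picture viewer there is one more tool, called by a JSON object that holds its "fn" and its "kwargs", one argument or row to a line. move_arm: Moves the arm, as the interface text tells. Its arguments: {"type":"object","properties":{"motion":{"type":"array"}},"required":["motion"]}

```bash
mkdir -p pics
cat > h.py <<'E'
import numpy as np, cv2, pickle
from plant import ctrl
def snap(n,tag):
    s=ctrl.snapshot(n); cv2.imwrite(f'pics/{tag}.png',s['color']); pickle.dump(s,open(f'pics/{tag}.pkl','wb')); return s
def load(tag): return pickle.load(open(f'pics/{tag}.pkl','rb'))
def ray(s,u,v):
    d=np.linalg.inv(s['camera_matrix'])@np.array([u,v,1.]); d=np.array([d[0],-d[1],-d[2]])
    T=np.array(s['cam_to_world']); return T[:3,3],T[:3,:3]@d
def onz(s,u,v,z):
    o,d=ray(s,u,v); return o+d*(z-o[2])/d[2]
def proj(s,p):
    T=np.array(s['cam_to_world']); c=T[:3,:3].T@(np.array(p)-T[:3,3]); q=s['camera_matrix']@np.array([c[0],-c[1],-c[2]]); return q[:2]/q[2]
E
python3 - <<'E'
from h import *
a=[snap(n,n+'0') for n in('scene','side','wrist')]
for s in a: print(np.round(s['cam_to_world'],3).tolist(), [k for k in s])
print(ctrl.get_obs())
cv2.imwrite('pics/m.png',cv2.resize(np.vstack([a[0]['color'],a[1]['color']]),(480,600)))
E
```

```text
[[0.676, -0.405, 0.616, 1.179], [0.737, 0.382, -0.558, -0.51], [-0.01, 0.831, 0.557, 0.654], [0.0, 0.0, 0.0, 1.0]] ['color', 'camera_matrix', 'cam_to_world']
[[0.89, 0.262, -0.373, 0.117], [-0.455, 0.478, -0.751, -0.728], [-0.019, 0.839, 0.544, 0.669], [0.0, 0.0, 0.0, 1.0]] ['color', 'camera_matrix', 'cam_to_world']
[[-0.257, 0.921, 0.291, 0.253], [-0.966, -0.246, -0.076, 0.631], [0.001, -0.301, 0.954, 0.384], [0.0, 0.0, 0.0, 1.0]] ['color', 'camera_matrix', 'cam_to_world']
{'clock': 0.15, 'joint_pos': array([ 9.16217594e+01,  2.05830011e+01,  6.43893917e-01, -1.45226784e-02,
       -7.01341932e+01, -1.65079186e+01]), 'qvel': array([-0.04466046, -0.05874341,  0.13698346,  0.1555278 , -0.00768679,
       -0.0989633 ]), 'tau': array([ 4.68464568e-04, -5.83276999e+01,  2.93294942e+01,  7.00111941e+00,
        8.86313006e-03, -1.03539185e-04]), 'tool_pos': array([0.17333137, 0.65200137, 0.24481234]), 'orientation': array([ 1.79925841e+02, -7.73891383e-03, -1.48910980e+01]), 'force': array([-0.11186268,  0.12704734,  0.1832172 ]), 'moment': array([ 0.00092067, -0.03448234,  0.09016305]), 'gripper_force': 0.0, 'opening': 0.08775679934678013}
```

View pics/scene0.png

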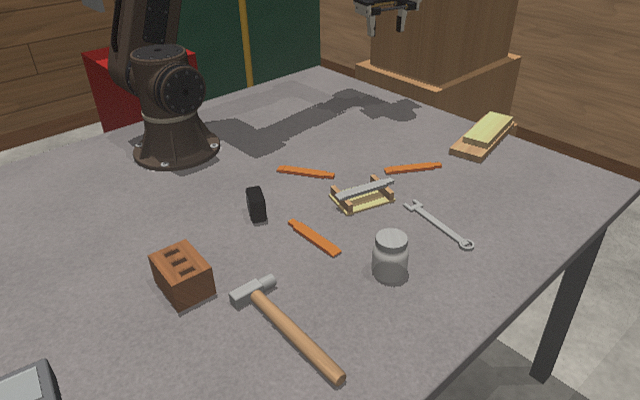

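View pics/side0.png

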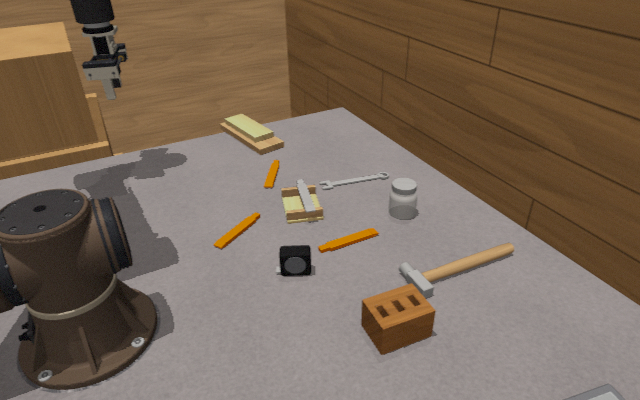

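The scene view shows the steel bar on the rest at about (365,188), or (305,198) in the side view. The orange look-alikes are at (305,172), (413,168) and (315,237), with the block at (182,272). The grey bar is the only one lying across the rest, so it fits. I'll confirm it in one enlarged crop.

Run:
```python
from h import *
a,b=load('scene0')['color'],load('side0')['color']
f=lambda im,u,v:cv2.resize(im[v:v+60,u:u+80],(400,300),interpolation=cv2.INTER_CUBIC)
cv2.imwrite('pics/crop.png',np.vstack([np.hstack([f(a,325,160),f(b,265,170)]),np.hstack([f(a,140,235),f(b,358,284)])]))
```

```text
(no output)
```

View pics/crop.png

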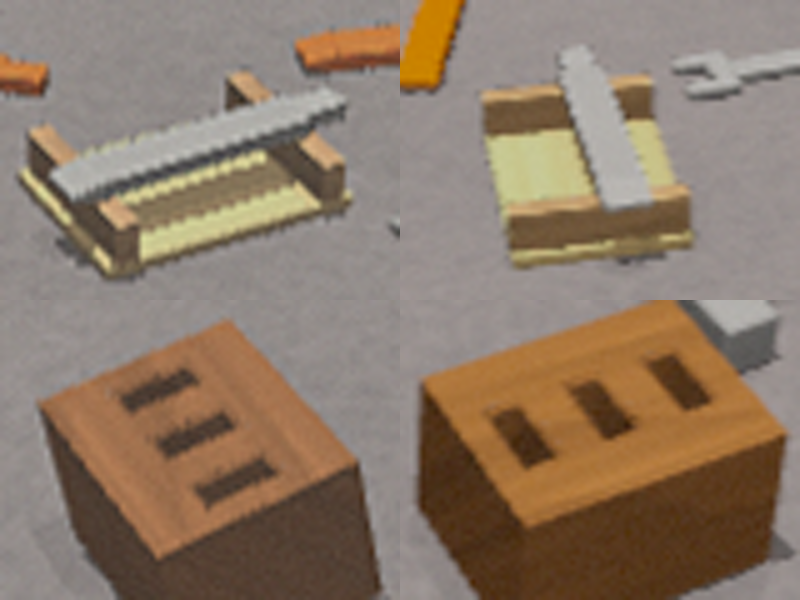

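The crop confirms the grey steel bar on the rest, with its narrow head at the right end in the scene view and at the top in the side view. The block's three slots show clearly in both views.

Run:
```python
from h import *
A,B=load('scene0'),load('side0')
S=lambda x,y,ou,ov,cx,cy:(ou+(x-cx)/5-.4,ov+(y-cy)/5-.4)
for nm,s,pts,o in [('blkS',A,[(40,403),(232,320),(358,462),(160,557),(160,390),(195,435),(235,483)],(140,235,0,300)),('blkD',B,[(423,383),(785,435),(527,525),(523,437),(603,408),(683,380)],(358,284,400,300))]:
    for p in pts: print(nm,p,np.round(onz(s,*S(*p,*o),.065)*1e3,1)[:2])
for nm,s,pts,o in [('chS',A,[(335,95),(62,187)],(325,160,0,0)),('chD',B,[(572,49),(628,206)],(265,170,400,0))]:
    for p in pts: print(nm,p,np.round(onz(s,*S(*p,*o),.037)*1e3,1)[:2])
# jar, tape centres by base
print('tape',onz(B,295,262,.03),'jar',onz(B,403,200,.04),'wr',onz(B,325,184,.01),onz(B,387,176,.01),'ham',onz(B,415,280,.02),onz(B,512,248,.02))
T=np.array(load('wrist0')['cam_to_world']);o=ctrl.get_obs()
from scipy.spatial.transform import Rotation as R
Rt=R.from_euler('xyz',o['orientation'],degrees=True).as_matrix()
print('cam in tool',Rt.T@(T[:3,3]-o['tool_pos']),(Rt.T@T[:3,:3]).round(3).tolist(),Rt.round(3).tolist())
```

```text
blkS (40, 403) [ 449.8 -289. ]
blkS (232, 320) [ 454.8 -213.5]
blkS (358, 462) [ 556.9 -221.1]
blkS (160, 557) [ 552.2 -295.4]
blkS (160, 390) [ 473.2 -253.4]
blkS (195, 435) [ 504.4 -256.2]
blkS (235, 483) [ 536.8 -258.4]
blkD (423, 383) [ 448.5 -216.5]
blkD (785, 435) [ 545.7 -296.8]
blkD (527, 525) [ 444.8 -288.8]
blkD (523, 437) [ 465.5 -255. ]
blkD (603, 408) [ 497.8 -256.7]
blkD (683, 380) [ 530.7 -258.8]
chS (335, 95) [552.  268.3]
chS (62, 187) [519.7 121.4]
chD (572, 49) [548.2 269.9]
chD (628, 206) [508.9 121.1]
tape [ 0.40170334 -0.02589192  0.03      ] jar [0.72830493 0.05004696 0.04      ] wr [0.61849877 0.25543384 0.01      ] [0.79070537 0.21031663 0.01      ] ham [ 0.59577401 -0.18013525  0.02      ] [ 0.84221087 -0.19700396  0.02      ]
cam in tool [ 8.19700665e-02  1.15297308e-04 -1.39172024e-01] [[-0.0, 0.954, 0.301], [1.0, 0.0, 0.0], [-0.0, 0.301, -0.954]] [[0.966, -0.257, -0.0], [-0.257, -0.966, -0.001], [0.0, 0.001, -1.0]]
```

```bash
cat >> h.py <<'E'
from scipy.spatial.transform import Rotation as R
up=np.array([0,0,1.])
def graspR(c,n,b):  # chisel x dir, chisel z dir, tilt deg
    b=np.radians(b); z=-np.sin(b)*c-np.cos(b)*n; y=np.cross(n,c); return np.c_[np.cross(y,z),y,z]
def delta(p,Rt):
    o=ctrl.get_obs(); R0=R.from_euler('xyz',o['orientation'],degrees=True)
    d=R0.inv().apply(np.array(p)-o['tool_pos'])*1e3
    return np.round(d,1).tolist(), np.round((R0.inv()*R.from_matrix(Rt)).as_rotvec(degrees=True),2).tolist()
E
python3 - <<'E'
from h import *
t=np.radians(76.3); c=np.array([np.cos(t),np.sin(t),0]); Rt=graspR(c,up,45)
g=np.array([.532,.195,.033])+.03*c
print(delta(g-.17*Rt[:,2],Rt), g-.17*Rt[:,2])
E
```

```text
([460.9, 199.2, 91.9], [-34.66, 35.38, 83.82]) [0.56757502 0.3409346  0.15320815]
```

{"fn": "move_arm", "kwargs": {
  "motion": [
    [[461,199,92],[-34.66,35.38,83.82],0],
    [[461,199,92],[-34.66,35.38,83.82],0],
    [[461,199,92],[-34.66,35.38,83.82],0],
    [[461,199,92],[-34.66,35.38,83.82],0],
    [[461,199,92],[-34.66,35.38,83.82],0],
    [[461,199,92],[-34.66,35.38,83.82],0],
    [[461,199,92],[-34.66,35.38,83.82],0],
    [[461,199,92],[-34.66,35.38,83.82],0],
    [[461,199,92],[-34.66,35.38,83.82],0],
    [[461,199,92],[-34.66,35.38,83.82],0]
  ]
}}

```text
clock: 0.98
tool_pos: [0.4963, 0.3977, 0.1701]
orientation: [171.5, -33.9, -76.3]
force: [-0.5, -0.2, 0.3]
opening: 0.0875
gripper_force: 0.0
```

Run:
```python
from h import *
o=ctrl.get_obs(); pickle.dump(o,open('pics/o1.pkl','wb')); print(o['joint_pos'],o['tool_pos'],o['orientation'])
t=np.radians(76.3); c=np.array([np.cos(t),np.sin(t),0]); Rt=graspR(c,up,45)
g=np.array([.532,.195,.033])+.03*c
print(delta(g-.17*Rt[:,2],Rt))
```

```text
[ 64.02372551  35.75189035   1.62915823  13.8240848  -88.18841717
 -57.3227708 ] [0.4963246  0.39770046 0.17006468] [171.51550525 -33.87276533 -76.25200561]
([50.4, -63.1, 45.4], [-9.1, 9.29, 21.92])
```

{"fn": "move_arm", "kwargs": {
  "motion": [
    [[50,-63,45],[-9.1,9.29,21.92],0],
    [[50,-63,45],[-9.1,9.29,21.92],0],
    [[50,-63,45],[-9.1,9.29,21.92],0],
    [[50,-63,45],[-9.1,9.29,21.92],0],
    [[50,-63,45],[-9.1,9.29,21.92],0],
    [[50,-63,45],[-9.1,9.29,21.92],0]
  ]
}}

```text
clock: 1.48
tool_pos: [0.5669, 0.3425, 0.1519]
orientation: [179.7, -44.9, -103.2]
force: [-0.3, 0.5, 0.7]
opening: 0.0873
gripper_force: 0.0
```

```bash
cat > kin.py <<'E'
# 6R arm: fit a1,d1,L2,a3,d4,L6 from observations; FK/IK
from h import *
from scipy.optimize import least_squares
def fk(q,p):
    a1,d1,L2,a3,d4,L6,z6=p; q=np.radians(q)
    r=lambda a,t:R.from_euler(a,t).as_matrix()
    M=r('z',q[0]); x=M@[a1,0,d1]
    M=M@r('y',q[1]); x=x+M@[0,0,L2]
    M=M@r('y',-q[2]); x=x+M@[d4,0,a3]
    M=M@r('x',S[0]*q[3])@r('y',-q[4]); x=x+M@[L6,0,0]
    M=M@r('x',S[1]*q[5])@r('y',np.pi/2)@r('z',z6)
    return x,M
S=[1,-1]
def res(p,obs):
    e=[]
    for o in obs:
        x,M=fk(o['joint_pos'],p); e+=list(x-o['tool_pos'])+list((R.from_matrix(M).inv()*R.from_euler('xyz',o['orientation'],degrees=True)).as_rotvec())
    return np.array(e)
def fit(obs):
    best=None
    for s0 in(1,-1):
        for s1 in(1,-1):
            for z in(0,1.57,3.14,-1.57):
                S[:]=[s0,s1]; f=least_squares(res,[0,.3,.4,0,.4,.25,z],args=(obs,),max_nfev=200)
                if best is None or f.cost<best[0]: best=(f.cost,[s0,s1],f.x)
    S[:]=best[1]; return best
E
python3 - <<'E'
from kin import *
o2=ctrl.get_obs(); pickle.dump(o2,open('pics/o2.pkl','wb')); print(o2['joint_pos'],o2['tool_pos'])
o0=dict(joint_pos=[9.16217594e+01,2.05830011e+01,6.43893917e-01,-1.45226784e-02,-7.01341932e+01,-1.65079186e+01],tool_pos=[0.17333137,0.65200137,0.24481234],orientation=[1.79925841e+02,-7.73891383e-03,-1.48910980e+01])
obs=[o0,pickle.load(open('pics/o1.pkl','rb')),o2]
b=fit(obs); print(b); pickle.dump(b,open('pics/kin.pkl','wb'))
P=b[2]
rng=np.array([[-176.03,176.03],[-82.01,121.73],[-58.28,71.71],[-173.87,95.51],[-174.79,-.11],[-173.66,173.66]])
bx=np.radians(-4.2)
for name,sg in(('far',1),('near',-1)):
  n=sg*np.array([np.cos(bx),np.sin(bx),0])
  for beta in(45,):
    Rt=graspR(up,n,beta)
    for h in(.13,.32):
      sols=[]
      for q40 in(-150,-90,-45,0,45,90):
       for q60 in(-120,-60,0,60,120):
        f=least_squares(lambda q:res(P,[dict(joint_pos=q,tool_pos=[.501,-.256,h],orientation=R.from_matrix(Rt).as_euler('xyz',degrees=True))]),np.clip([-27,20,0,q40,-70,q60],rng[:,0]+1,rng[:,1]-1),bounds=(rng[:,0],rng[:,1]),x_scale=50.)
        if f.cost<1e-8 and not any(np.allclose(f.x,s,atol=2) for s in sols): sols.append(f.x)
      print(name,beta,h,[np.round(s).tolist() for s in sols])
s=snap('wrist','wrist1')
E
```

```text
[ 55.67920981  45.2050061   11.56036208  14.62532721 -99.07005724
 -72.36946594] [0.56691475 0.34248675 0.15189603]
(np.float64(0.018482818855109568), [-1, -1], array([-0.13559996, -0.73225836,  1.47184393,  0.76661413,  0.00542577,
        1.11945578,  4.71238898]))
far 45 0.13 [[-14.0, 48.0, 20.0, 7.0, -106.0, 99.0], [-14.0, 35.0, -19.0, 7.0, -81.0, 96.0]]
far 45 0.32 []
near 45 0.13 []
near 45 0.32 [[-146.0, 36.0, 67.0, -54.0, -147.0, 12.0]]
```

View pics/wrist1.png

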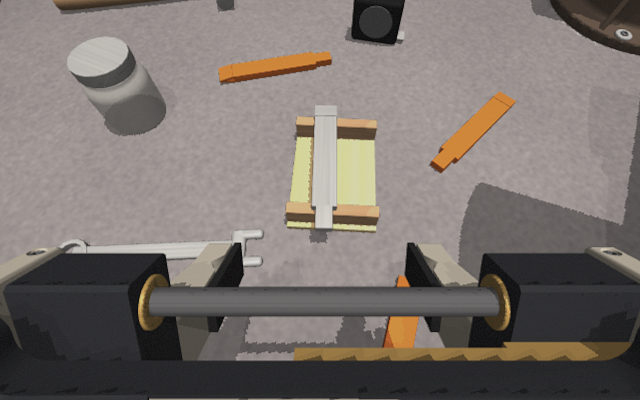

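The wrist view shows the chisel on the rest, tip end at about (326,106) and narrow head at about (324,227). The path is clear, but the kinematic fit was poor, so I'll check it and refine the chisel pose.

Run:
```python
from kin import *
s=load('wrist1'); im=s['color'][95:240,290:385]; hsv=cv2.cvtColor(im,cv2.COLOR_BGR2HSV)
m=((hsv[...,1]<25)&(hsv[...,2]>150)).astype(np.uint8); n,l,st,ce=cv2.connectedComponentsWithStats(m); k=1+np.argmax(st[1:,4])
print(st[k],ce[k]+[290,95])
ys,xs=np.where(l==k)
for r in range(ys.min(),ys.max()+1,12):
    x=xs[ys==r]; a=onz(s,290+x.min(),r+95+.5,.038);b=onz(s,291+x.max(),r+95+.5,.038); print(r+95,x.min()+290,x.max()+290,np.round((a+b)/2*1e3,1)[:2],round(np.linalg.norm(a-b)*1e3,1))
print('ends',onz(s,325,95+ys.min(),.036),onz(s,324,96+ys.max(),.038))
b=pickle.load(open('pics/kin.pkl','rb'))
o0=dict(joint_pos=[9.16217594e+01,2.05830011e+01,6.43893917e-01,-1.45226784e-02,-7.01341932e+01,-1.65079186e+01],tool_pos=[0.17333137,0.65200137,0.24481234],orientation=[1.79925841e+02,-7.73891383e-03,-1.48910980e+01])
obs=[o0]+[pickle.load(open(f'pics/o{i}.pkl','rb')) for i in(1,2)]
for sg in [(1,1),(1,-1),(-1,1),(-1,-1)]:
    S[:]=sg; p=b[2].copy(); p[6]=-np.pi/2; print(sg,res(p,obs).reshape(3,6)[:,3:].round(3).tolist())
for o in obs: print(np.round(o['joint_pos'],2), R.from_euler('xyz',o['orientation'],degrees=True).as_matrix()[:,2])
```

```text
[   0    0   95  145 6172] [338.24756967 151.18810758]
95 290 384 [496.9 117.8] 107.0
107 290 384 [501.4 135.2] 104.6
119 290 384 [505.7 151.7] 102.3
131 290 384 [509.8 167.6] 100.1
143 290 384 [513.8 182.8] 98.0
155 290 384 [517.6 197.3] 95.9
167 290 384 [521.2 211.3] 94.0
179 290 384 [524.7 224.7] 92.1
191 312 384 [517.9 240. ] 69.4
203 312 384 [521.3 252.4] 68.1
215 315 384 [523.2 264.6] 64.1
227 315 384 [526.4 276.1] 62.9
239 328 384 [523.9 288.4] 50.3
ends [0.50997106 0.11187579 0.036     ] [0.55194479 0.28227061 0.038     ]
(1, 1) [[-0.0, -0.0, 0.576], [0.0, 0.57, 1.941], [0.0, 0.677, 2.537]]
(1, -1) [[-0.0, -0.0, 0.0], [0.406, 0.26, -0.015], [0.48, 0.153, 0.08]]
(-1, 1) [[-0.0, -0.0, 0.576], [0.0, 0.0, 2.001], [0.0, 0.0, 2.526]]
(-1, -1) [[-0.0, -0.0, -0.0], [0.0, 0.0, -0.0], [-0.0, -0.0, -0.0]]
[ 9.162e+01  2.058e+01  6.400e-01 -1.000e-02 -7.013e+01 -1.651e+01] [-2.02084111e-04 -1.28556049e-03 -9.99999153e-01]
[ 64.02  35.75   1.63  13.82 -88.19 -57.32] [-0.01230896 -0.57052123 -0.82119061]
[ 55.68  45.21  11.56  14.63 -99.07 -72.37] [-0.16654653 -0.68618662 -0.70810322]
```

```bash
sed -i 's/a1,d1,L2,a3,d4,L6,z6=p/a1,d1,L2,a3,d4,tx,ty,tz=p; z6=-np.pi\/2/; s/; x=x+M@\[L6,0,0\]//; s/S=\[1,-1\]/S=[-1,-1]/; s/    return x,M/    return x+M@[tx,ty,tz],M/' kin.py
cat >> kin.py <<'E'
rng=np.array([[-176.03,176.03],[-82.01,121.73],[-58.28,71.71],[-173.87,95.51],[-174.79,-.11],[-173.66,173.66]])
def fit(obs): 
    f=least_squares(res,[0,.3,.4,0,.4,0,0,.25],args=(obs,)); return f.cost,f.x
E
python3 - <<'E'
from kin import *
o0=dict(joint_pos=[9.16217594e+01,2.05830011e+01,6.43893917e-01,-1.45226784e-02,-7.01341932e+01,-1.65079186e+01],tool_pos=[0.17333137,0.65200137,0.24481234],orientation=[1.79925841e+02,-7.73891383e-03,-1.48910980e+01])
obs=[o0]+[pickle.load(open(f'pics/o{i}.pkl','rb')) for i in(1,2)]
print(fit(obs))
s=load('wrist1'); im=s['color']
cv2.imwrite('pics/c2.png',cv2.resize(im[95:245,280:390],(586,800)[:1]+(800,))[:, :] if 0 else cv2.resize(im[95:245,280:390],(440,600),interpolation=cv2.INTER_CUBIC))
for r in(115,150,190,210,225): print(r,im[r,300:345].mean(1).astype(int).tolist())
E
```

```text
(np.float64(3.294271529906165e-06), array([ 0.09178745,  0.00532364,  0.57885909, -0.32983452,  0.23661096,
        0.11518518, -0.28605053, -0.08873784]))
115 [148, 148, 149, 150, 150, 152, 152, 151, 150, 147, 145, 148, 149, 150, 145, 153, 152, 153, 162, 164, 165, 165, 163, 163, 163, 154, 150, 148, 147, 146, 147, 147, 145, 145, 144, 155, 164, 157, 152, 150, 145, 146, 145, 147, 150]
150 [193, 194, 193, 194, 193, 193, 194, 193, 195, 196, 199, 156, 135, 136, 189, 203, 196, 195, 195, 195, 196, 196, 194, 194, 194, 195, 194, 191, 192, 192, 197, 198, 198, 196, 196, 202, 172, 186, 195, 195, 194, 194, 193, 193, 193]
190 [192, 192, 193, 194, 194, 194, 194, 196, 184, 150, 138, 114, 165, 195, 202, 199, 197, 196, 197, 196, 196, 196, 195, 196, 196, 196, 193, 191, 191, 193, 200, 204, 202, 197, 200, 205, 180, 187, 194, 192, 192, 193, 192, 193, 194]
210 [171, 172, 171, 171, 171, 171, 172, 172, 172, 172, 173, 160, 155, 117, 108, 122, 195, 205, 198, 202, 199, 199, 200, 201, 203, 206, 207, 205, 205, 205, 199, 206, 132, 115, 127, 123, 155, 169, 170, 170, 170, 170, 168, 169, 169]
225 [198, 197, 196, 196, 197, 197, 195, 195, 197, 196, 202, 165, 147, 144, 113, 174, 206, 206, 206, 209, 203, 203, 206, 206, 210, 210, 212, 210, 210, 209, 205, 204, 161, 183, 198, 200, 201, 198, 199, 198, 183, 193, 197, 197, 197]
```

View pics/c2.png

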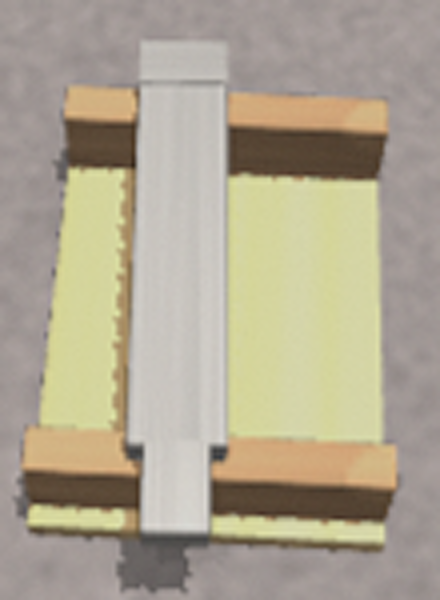

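The crop shows the tip at pixel (326,105.5), the shoulder at (324.4,206) and the head end at (323.7,228).

Run:
```python
from h import *
s=load('wrist1')
t=onz(s,325.8,105.2,.0345);h=onz(s,323.5,228.0,.038);sh=onz(s,324.2,205.6,.038);tp=onz(s,325.8,115.2,.038)
print(t,h,sh,tp,np.linalg.norm((h-t)[:2]),np.degrees(np.arctan2(*(h-t)[1::-1])))
m=(t+h)/2
ang=np.arctan2(*(h-t)[1::-1]); c=np.array([np.cos(ang),np.sin(ang),0]); Rt=graspR(c,up,45)
m=np.array([m[0],m[1],.033]); g=m+.03*c
print('mid',m,g); print(delta(g-.06*Rt[:,2],Rt),delta(g,Rt))
```

```text
[0.51235908 0.12565592 0.0345    ] [0.54971806 0.27104284 0.038     ] [0.54385825 0.24929504 0.038     ] [0.5165803  0.14295259 0.038     ] 0.1501101262369664 75.5889235736952
mid [0.53103857 0.19834938 0.033     ] [0.53850488 0.22740543 0.033     ]
([-0.4, -0.4, 108.9], [-0.62, 0.15, 0.89]) ([-0.2, 0.2, 168.9], [-0.62, 0.15, 0.89])
```

{"fn": "move_arm", "kwargs": {
  "motion": [
    [[0,0,35],[-0.6,0.15,0.9],0],
    [[0,0,70],[-0.6,0.15,0.9],0],
    [[0,0,105],[-0.6,0.15,0.9],0],
    [[0,0,130],[-0.6,0.15,0.9],0],
    [[0,0,150],[-0.6,0.15,0.9],0],
    [[0,0,162],[-0.6,0.15,0.9],0],
    [[0,0,169],[-0.6,0.15,0.9],0],
    [[0,0,169],[-0.6,0.15,0.9],0],
    [[0,0,169],[-0.6,0.15,0.9],0]
  ]
}}

```text
clock: 2.28
tool_pos: [0.5391, 0.2281, 0.0345]
orientation: [-179.8, -44.9, -104.6]
force: [-0.3, -0.1, -0.1]
opening: 0.0877
gripper_force: 0.0
```

{"fn": "move_arm", "kwargs": {
  "motion": [
    [[0,0,0],[0,0,0],0.85],
    [[0,0,0],[0,0,0],0.85],
    [[0,0,0],[0,0,0],0.85],
    [[0,0,0],[0,0,0],0.85],
    [[0,0,0],[0,0,0],0.85],
    [[0,0,0],[0,0,0],0.85],
    [[0,0,0],[0,0,0],0.85],
    [[0,0,0],[0,0,0],0.85],
    [[0,0,0],[0,0,0],0.85],
    [[0,0,0],[0,0,0],0.85]
  ]
}}

```text
clock: 3.12
tool_pos: [0.5386, 0.2269, 0.0336]
orientation: [-179.9, -45.0, -104.6]
force: [0.4, -0.6, 0.6]
opening: 0.0268
gripper_force: 0.0
```

{"fn": "move_arm", "kwargs": {
  "motion": [
    [[0,0,0],[0,0,0],1],
    [[0,0,0],[0,0,0],1],
    [[0,0,0],[0,0,0],1],
    [[0,0,0],[0,0,0],1]
  ]
}}

```text
clock: 3.45
tool_pos: [0.5386, 0.2269, 0.0336]
orientation: [-179.9, -45.0, -104.6]
force: [1.0, -0.2, -0.0]
opening: 0.0241
gripper_force: 30.0
```

Run:
```python
from kin import *
o=ctrl.get_obs(); pickle.dump(o,open('pics/o3.pkl','wb')); print(o['joint_pos'],o['opening'],o['gripper_force'],o['force'])
R0=R.from_euler('xyz',o['orientation'],degrees=True); print(R0.inv().apply(up)*150)
```

```text
[ 52.03719643  44.63066686  -8.80210099  16.67774397 -79.55511319
 -76.13076382] 0.02406676360889546 29.99631553888321 [ 0.97101656 -0.23223699 -0.0388883 ]
[ 106.10402971   -0.2192113  -106.02776441]
```

Gripped at 24 mm with 30 N. Lifting straight up.

{"fn": "move_arm", "kwargs": {
  "motion": [
    [[10,0,-10],[0,0,0],1],
    [[28,0,-28],[0,0,0],1],
    [[53,0,-53],[0,0,0],1],
    [[80,0,-80],[0,0,0],1],
    [[106,0,-106],[0,0,0],1],
    [[130,0,-130],[0,0,0],1],
    [[150,0,-150],[0,0,0],1],
    [[155,0,-155],[0,0,0],1]
  ]
}}

```text
clock: 4.12
tool_pos: [0.5393, 0.2278, 0.2587]
orientation: [-179.5, -44.6, -104.8]
force: [0.7, 0.9, -1.8]
opening: 0.0237
gripper_force: 30.0
```

Run:
```python
from kin import *
o=ctrl.get_obs(); pickle.dump(o,open('pics/o4.pkl','wb')); print(o['joint_pos'],o['tool_pos'],o['opening'],o['force'],o['moment'])
o0=dict(joint_pos=[9.16217594e+01,2.05830011e+01,6.43893917e-01,-1.45226784e-02,-7.01341932e+01,-1.65079186e+01],tool_pos=[0.17333137,0.65200137,0.24481234],orientation=[1.79925841e+02,-7.73891383e-03,-1.48910980e+01])
obs=[o0]+[pickle.load(open(f'pics/o{i}.pkl','rb')) for i in(1,2,3,4)]
c,P=fit(obs); print(c,P.round(4)); print(np.abs(res(P,obs)).max())
bx=np.radians(-4.2)
for name,sg in(('far',1),('near',-1)):
  n=sg*np.array([np.cos(bx),np.sin(bx),0]); Rt=graspR(up,n,45)
  for h in(.125,.32):
      sols=[]
      for q40 in(-150,-90,-45,0,45,90):
       for q60 in(-120,-60,0,60,120):
        f=least_squares(lambda q:res(P,[dict(joint_pos=q,tool_pos=[.501,-.256,h],orientation=R.from_matrix(Rt).as_euler('xyz',degrees=True))]),np.clip([-27,20,0,q40,-70,q60],rng[:,0]+1,rng[:,1]-1),bounds=(rng[:,0],rng[:,1]),x_scale=50.)
        if f.cost<1e-6 and not any(np.allclose(f.x,s,atol=2) for s in sols): sols.append(f.x)
      print(name,h,[np.round(s).tolist() for s in sols])
```

```text
[  52.06958189   31.90352371    0.39121548   16.71099985 -100.1388381
  -70.04192431] [0.53928127 0.22780805 0.25867232] 0.023681963837043192 [ 0.65986506  0.89269695 -1.83882266] [ 3.13331591 -0.93932712  0.1203648 ]
0.0006499090665822401 [-0.1432 -0.1387  0.6286  0.0429  0.4044  0.1376 -0.2311  0.091 ]
0.01621426580293936
far 0.125 [[-47.0, 40.0, 26.0, 31.0, -109.0, 134.0]]
far 0.32 [[-47.0, 44.0, 61.0, 43.0, -135.0, 157.0]]
near 0.125 [[-3.0, 29.0, 6.0, 3.0, -21.0, -93.0]]
near 0.32 [[-3.0, 28.0, 31.0, 1.0, -48.0, -92.0]]
```

```bash
cat > kin.py <<'E'
from h import *
from scipy.optimize import least_squares
rng=np.array([[-176.03,176.03],[-82.01,121.73],[-58.28,71.71],[-173.87,95.51],[-174.79,-.11],[-173.66,173.66]])
r=lambda a,t:R.from_euler(a,t).as_matrix()
def mats(q):
    q=np.radians(q); M=[r('z',q[0])]
    M.append(M[-1]@r('y',q[1])); M.append(M[-1]@r('y',-q[2])); M.append(M[-1]@r('x',-q[3])); M.append(M[-1]@r('y',-q[4]))
    M.append(M[-1]@r('x',-q[5])@r('y',np.pi/2)@r('z',-np.pi/2)); return M
def A(q):
    M=mats(q)
    return np.c_[M[0],M[1][:,[0,2]],M[2][:,[0,2]],M[3][:,1:],M[4][:,[2]],M[5]]
def fit(obs):
    a=np.vstack([A(o['joint_pos'])for o in obs]); b=np.hstack([o['tool_pos'] for o in obs])
    W=np.array([1,.3,1,.3,1,1,1,.3,.3,.3,.3,.3,1]) # prior scales
    aw=np.vstack([a*W,1e-3*np.eye(13)]); x=np.linalg.lstsq(aw,np.r_[b,np.zeros(13)],rcond=None)[0]*W
    return x,a@x-b
def res(P,q,p,Rt): return np.r_[A(q)@P-p,(R.from_matrix(mats(q)[5]).inv()*R.from_matrix(Rt)).as_rotvec()]
E
cat > ik.py <<'E'
from kin import *
o0=dict(joint_pos=[9.16217594e+01,2.05830011e+01,6.43893917e-01,-1.45226784e-02,-7.01341932e+01,-1.65079186e+01],tool_pos=[0.17333137,0.65200137,0.24481234])
obs=[o0]+[pickle.load(open(f'pics/o{i}.pkl','rb')) for i in(1,2,3,4)]
P,e=fit(obs); print(P.round(3),np.abs(e).max())
bx=np.radians(-4.2)
for name,sg in(('far',1),('near',-1)):
  n=sg*np.array([np.cos(bx),np.sin(bx),0]); Rt=graspR(up,n,45)
  for h in(.125,.32):
      sols=[]
      for q40 in(-150,-60,0,60):
       for q60 in(-120,0,120):
        f=least_squares(lambda q:res(P,q,[.501,-.256,h],Rt),np.clip([-27,20,0,q40,-70,q60],rng[:,0]+1,rng[:,1]-1),bounds=(rng[:,0],rng[:,1]),x_scale=50.)
        if f.cost<1e-6 and not any(np.allclose(f.x,s,atol=2) for s in sols): sols.append(f.x)
      print(name,h,[np.round(s).tolist() for s in sols])
E
python3 ik.py
```

```text
[ 0.    -0.001  0.198  0.     0.602  0.464  0.    -0.191 -0.    -0.
  0.    -0.     0.359] 2.3154725065532844e-05
far 0.125 [[-6.0, 42.0, 6.0, 1.0, -99.0, 92.0]]
far 0.32 [[-6.0, 34.0, 17.0, 2.0, -119.0, 92.0]]
near 0.125 [[-28.0, 7.0, -32.0, -61.0, -19.0, -13.0]]
near 0.32 [[-11.0, -12.0, -35.0, -12.0, -23.0, -75.0]]
```

```bash
cat > path.py <<'E'
import sys; exec(open('ik.py').read().split('bx=')[0])
hh=float(sys.argv[1]); 
n=np.array([np.cos(np.radians(-4.2)),np.sin(np.radians(-4.2)),0]); Rt=graspR(up,n,45)
f=least_squares(lambda q:res(P,q,[.501,-.256,hh],Rt),[-6,34,17,2,-119,92],bounds=(rng[:,0],rng[:,1]),x_scale=50.); q1=f.x; o=ctrl.get_obs(); q0=o['joint_pos']
R0=R.from_euler('xyz',o['orientation'],degrees=True)
N=int(sys.argv[2]); prev=R0;pp=o['tool_pos']
print(f.cost,q1.round(1))
for k in range(1,N+1):
    q=q0+(q1-q0)*k/N; M=mats(q)[5]; p=A(q)@P; Rk=R.from_matrix(M); 
    c=M@[-np.cos(np.pi/4),0,-np.sin(np.pi/4)]
    print(k,p.round(3),'tip',(p-.105*c).round(3),'step',round(np.degrees((prev.inv()*Rk).magnitude()),1),round(np.linalg.norm(p-pp)*1e3),'D',delta(p,M)); prev=Rk;pp=p
E
python3 path.py .32 24
```

```text
[ 0.    -0.001  0.198  0.     0.602  0.464  0.    -0.191 -0.    -0.
  0.    -0.     0.359] 2.3154725065532844e-05
5.643865855812072e-30 [  -6.2   33.6   17.2    1.6 -118.5   92.2]
1 [0.546 0.207 0.261] tip [0.523 0.105 0.26 ] step 5.5 22 D ([14.5, -11.8, 11.3], [-2.36, -0.2, -4.97])
2 [0.552 0.187 0.263] tip [0.532 0.083 0.261] step 5.5 22 D ([29.2, -22.8, 22.7], [-4.7, -0.7, -9.95])
3 [0.557 0.166 0.265] tip [0.541 0.062 0.261] step 5.5 22 D ([44.2, -33.2, 34.4], [-6.97, -1.5, -14.92])
4 [0.562 0.145 0.268] tip [0.548 0.041 0.26 ] step 5.5 22 D ([59.3, -42.8, 46.2], [-9.15, -2.59, -19.9])
5 [0.566 0.124 0.27 ] tip [0.555 0.02  0.259] step 5.6 21 D ([74.7, -51.7, 58.2], [-11.23, -3.97, -24.86])
6 [0.569 0.103 0.272] tip [ 0.56  -0.001  0.256] step 5.6 21 D ([90.2, -59.8, 70.4], [-13.18, -5.62, -29.8])
7 [0.571 0.082 0.275] tip [ 0.565 -0.021  0.254] step 5.6 21 D ([105.9, -67.3, 82.6], [-14.96, -7.54, -34.72])
8 [0.572 0.061 0.277] tip [ 0.568 -0.041  0.251] step 5.6 21 D ([121.8, -74.0, 94.9], [-16.57, -9.72, -39.62])
9 [0.573 0.04  0.279] tip [ 0.57  -0.06   0.247] step 5.6 21 D ([
[... 1098 characters left out ...]
9 [ 0.542 -0.163  0.306] tip [ 0.541 -0.21   0.212] step 5.7 21 D ([301.3, -100.5, 232.3], [-15.93, -45.94, -89.66])
20 [ 0.535 -0.182  0.308] tip [ 0.534 -0.22   0.211] step 5.7 21 D ([317.7, -98.6, 244.5], [-13.72, -49.74, -93.69])
21 [ 0.527 -0.201  0.311] tip [ 0.527 -0.23   0.21 ] step 5.7 21 D ([334.1, -96.1, 256.7], [-11.09, -53.5, -97.61])
22 [ 0.519 -0.22   0.314] tip [ 0.519 -0.239  0.211] step 5.8 21 D ([350.5, -92.9, 268.7], [-8.03, -57.17, -101.41])
23 [ 0.51  -0.238  0.317] tip [ 0.51  -0.248  0.212] step 5.8 21 D ([366.8, -89.0, 280.7], [-4.54, -60.72, -105.08])
24 [ 0.501 -0.256  0.32 ] tip [ 0.501 -0.256  0.215] step 5.8 21 D ([383.0, -84.4, 292.4], [-0.62, -64.11, -108.61])
```

{"fn": "move_arm", "kwargs": {
  "motion": [
    [[15,-12,11],[-2.4,-0.2,-5],1],
    [[29,-23,23],[-4.7,-0.7,-10],1],
    [[44,-33,34],[-7,-1.5,-15],1],
    [[59,-43,46],[-9.2,-2.6,-20],1],
    [[75,-52,58],[-11.2,-4,-25],1],
    [[90,-60,70],[-13.2,-5.6,-30],1],
    [[106,-67,83],[-15,-7.5,-35],1],
    [[122,-74,95],[-16.6,-9.7,-40],1],
    [[138,-80,107],[-18,-12,-44.5],1],
    [[154,-85,120],[-19,-15,-49],1]
  ]
}}

```text
clock: 4.95
tool_pos: [0.5716, 0.0175, 0.2766]
orientation: [136.7, -11.0, -59.6]
force: [1.0, -0.4, -3.7]
opening: 0.0239
gripper_force: 30.0
```

```bash
python3 path.py .32 15 | grep -E "^[0-9]+ "|sed 's/.*D//'
```

```text
([16.5, 7.0, 7.2], [-0.45, -2.13, -4.77])
 ([32.7, 14.5, 14.9], [-0.65, -4.31, -9.55])
 ([48.5, 22.4, 22.7], [-0.58, -6.51, -14.33])
 ([63.9, 30.8, 30.9], [-0.26, -8.72, -19.12])
 ([78.9, 39.6, 39.2], [0.33, -10.91, -23.89])
 ([93.5, 48.7, 47.8], [1.18, -13.07, -28.66])
 ([107.6, 58.3, 56.6], [2.29, -15.18, -33.41])
 ([121.4, 68.2, 65.6], [3.67, -17.2, -38.14])
 ([134.7, 78.5, 74.8], [5.29, -19.13, -42.84])
 ([147.6, 89.2, 84.2], [7.18, -20.94, -47.51])
 ([160.0, 100.3, 93.7], [9.3, -22.61, -52.15])
 ([171.9, 111.7, 103.4], [11.67, -24.13, -56.75])
 ([183.4, 123.4, 113.3], [14.26, -25.46, -61.3])
 ([194.4, 135.5, 123.3], [17.08, -26.58, -65.8])
 ([204.9, 148.0, 133.4], [20.1, -27.49, -70.25])
```

{"fn": "move_arm", "kwargs": {
  "motion": [
    [[16,7,7],[-0.5,-2.1,-4.8],1],
    [[33,14,15],[-0.7,-4.3,-9.5],1],
    [[48,22,23],[-0.6,-6.5,-14.3],1],
    [[64,31,31],[-0.3,-8.7,-19],1],
    [[79,40,39],[0.3,-11,-24],1],
    [[93,49,48],[1.2,-13,-28.7],1],
    [[108,58,57],[2.3,-15,-33.4],1],
    [[121,68,66],[3.7,-17,-38],1],
    [[135,78,75],[5.3,-19,-43],1],
    [[148,89,84],[7.2,-21,-47.5],1]
  ]
}}

```text
clock: 5.78
tool_pos: [0.5388, -0.1695, 0.3054]
orientation: [150.4, 34.9, -34.0]
force: [-0.0, 0.6, -3.1]
opening: 0.0239
gripper_force: 30.0
```

```bash
python3 path.py .32 5 | grep -E "^[0-9]+ "|sed 's/.*D//'
```

```text
([2.2, 18.3, 4.6], [1.75, -1.19, -4.9])
 ([3.8, 36.7, 9.7], [3.64, -2.16, -9.8])
 ([4.9, 55.0, 15.1], [5.65, -2.91, -14.71])
 ([5.5, 73.3, 20.9], [7.76, -3.43, -19.62])
 ([5.6, 91.5, 26.9], [9.95, -3.7, -24.53])
```

{"fn": "move_arm", "kwargs": {
  "motion": [
    [[2,18,5],[1.8,-1.2,-4.9],1],
    [[4,37,10],[3.6,-2.2,-9.8],1],
    [[5,55,15],[5.7,-2.9,-14.7],1],
    [[5.5,73,21],[7.8,-3.4,-19.6],1],
    [[5.5,91.5,27],[9.9,-3.7,-24.5],1],
    [[5.5,91.5,27],[9.9,-3.7,-24.5],1],
    [[5.5,91.5,27],[9.9,-3.7,-24.5],1],
    [[5.5,91.5,27],[9.9,-3.7,-24.5],1]
  ]
}}

```text
clock: 6.45
tool_pos: [0.501, -0.2551, 0.3204]
orientation: [179.5, 44.9, -4.7]
force: [0.2, 0.3, -2.3]
opening: 0.0238
gripper_force: 30.0
```

Run:
```python
from h import *
o=ctrl.get_obs(); print(o['tool_pos'],o['orientation'],o['joint_pos'],o['force'],o['moment'],o['opening'])
a=[snap(n,n+'2') for n in('wrist','scene','side')]
u,v=map(int,proj(a[1],[.5,-.256,.15])); x,y=map(int,proj(a[2],[.5,-.256,.15])); print(u,v,x,y)
f=lambda im,u,v:cv2.resize(im[max(v-65,0):max(v-65,0)+130,max(u-60,0):max(u-60,0)+120],(276,300),interpolation=cv2.INTER_CUBIC)
print(max(u-60,0),max(v-65,0),max(x-60,0),max(y-65,0))
cv2.imwrite('pics/m2.png',np.hstack([np.vstack([f(a[1]['color'],u,v),f(a[2]['color'],x,y)]),cv2.resize(a[0]['color'][0:300,150:410],(520,600),interpolation=cv2.INTER_CUBIC)]))
```

```text
[ 0.50102473 -0.25513667  0.32042451] [179.4832679   44.89864998  -4.73426972] [  -6.05979159   33.51250859   17.10468496    1.65200167 -118.46470693
   91.72674326] [ 0.15746115  0.30823714 -2.26818455] [-0.20937983 -3.12263513 -0.01706786] 0.0238266203152072
168 222 402 267
108 157 342 202
```

View pics/m2.png

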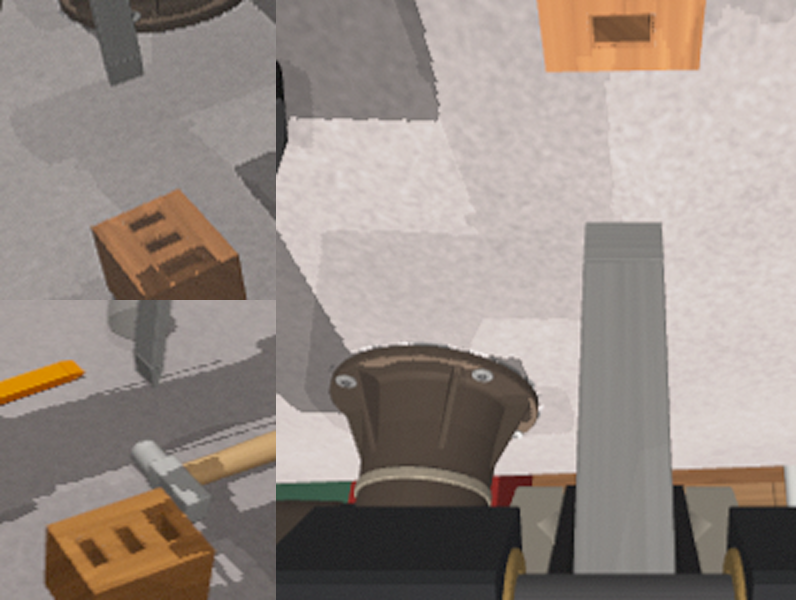

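The wrist view shows the chisel tip at (324,111) and the nearest slot at (323,14). The scene and side views show the chisel hanging upright above the block. I'll lower it to just above the mouth and measure tip against slot in the wrist view.

{"fn": "move_arm", "kwargs": {
  "motion": [
    [[20,0,20],[0,0,0],1],
    [[45,0,45],[0,0,0],1],
    [[70,0,70],[0,0,0],1],
    [[84,0,84],[0,0,0],1],
    [[90,0,90],[0,0,0],1],
    [[90,0,90],[0,0,0],1],
    [[90,0,90],[0,0,0],1]
  ]
}}

```text
clock: 7.18
tool_pos: [0.502, -0.2558, 0.1942]
orientation: [179.4, 44.9, -4.6]
force: [0.5, 0.1, -2.0]
opening: 0.0241
gripper_force: 30.0
```

Run:
```python
from h import *
o=ctrl.get_obs(); print(o['tool_pos'],o['orientation'],o['force'],o['moment'])
s=snap('wrist','wrist3')
for p in ([.501,-.256,.065],o['tool_pos']-[0,0,.105]): print(proj(s,p))
cv2.imwrite('pics/w3.png',cv2.resize(s['color'][20:220,215:435],(660,600),interpolation=cv2.INTER_CUBIC))
```

```text
[ 0.50203541 -0.25582911  0.19422072] [179.44464111  44.87694715  -4.63231352] [ 0.47624028  0.10740007 -2.04709698] [-0.24000126 -3.13581712  0.06460421]
[322.79847708  85.60972375]
[322.60770731 111.93822333]
```

View pics/w3.png

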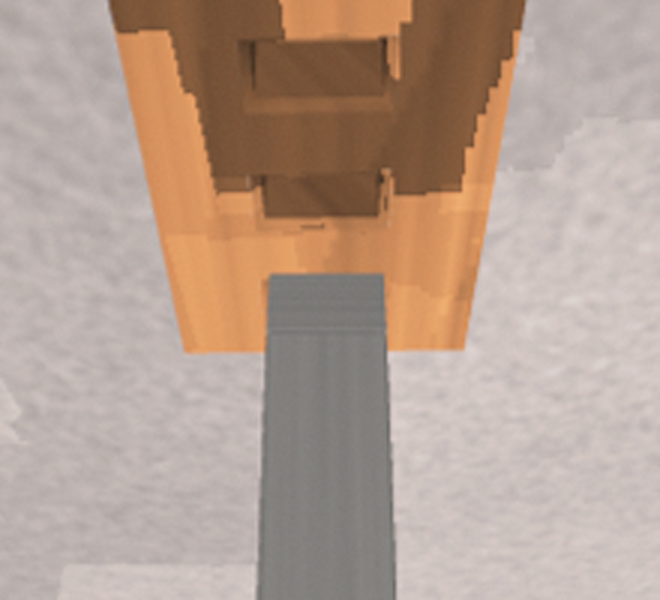

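The middle slot's mouth is centred at about pixel (322,87), the +32 slot at (321,45), the tip at (323.7,111.7), and the block's far corners at (276.7,137) and (370,137).

Run:
```python
from h import *
s=load('wrist3'); f=lambda x,y,z:onz(s,215+x/3-.33,20+y/3-.33,z)*1e3
for n,x,y,z in [('fcL',185,352,65),('fcR',465,350,65),('edgeL',108,0,65),('edgeR',527,0,65),('m far chamf L',255,230,65),('m far chamf R',390,230,65),('p far chamf L',240,112,65),('p far R',398,110,65),('p nearL',240,38,65),('tipL',268,275,89.4),('tipR',384,275,89.4)]: print(n,f(x,y,z/1e3).round(1))
```

```text
fcL [ 450.5 -214.1   65. ]
fcR [ 445. -290.   65.]
edgeL [ 550.  -220.4   65. ]
edgeR [ 544.  -296.3   65. ]
m far chamf L [ 492.8 -239.2   65. ]
m far chamf R [ 490.2 -270.4   65. ]
p far chamf L [ 524.7 -240.6   65. ]
p far R [ 522.6 -272.6   65. ]
p nearL [ 540.7 -243.1   65. ]
tipL [ 503.7 -244.2   89.4]
tipR [ 501.7 -268.5   89.4]
```

```bash
cat > tgt.py <<'E'
from h import *
import sys
# tip in tool frame from picture wrist3
R3=R.from_euler('xyz',[179.44464111,44.87694715,-4.63231352],degrees=True); tip=R3.inv().apply(np.array([.5027,-.2563,.0892])-[.50203541,-.25582911,.19422072])
def go(slot,tipz,yaw=-4.0,dx=0,dy=0):
    y=np.radians(yaw); n=np.array([np.cos(y),np.sin(y),0]); m=np.array([-n[1],n[0],0]); Rt=graspR(up,n,45)
    t=np.array([.4998,-.2554,0])+n*(.032*slot+dx/1e3)+m*dy/1e3+up*tipz
    p=t-Rt@tip; return p,delta(p,Rt)
if __name__=='__main__':
    o=ctrl.get_obs(); print(o['tool_pos'].round(4),o['orientation'].round(2),o['force'].round(1)); Rt=R.from_euler('xyz',o['orientation'],degrees=True)
    print('tip',(o['tool_pos']+Rt.apply(tip)).round(4))
    print(go(int(sys.argv[1]),float(sys.argv[2])))
E
python3 tgt.py 0 .068; python3 -c "
from tgt import *; print(tip, R3.apply([-.7071,0,-.7071]))"
```

```text
[ 0.5023 -0.256   0.1949] [179.44  44.77  -4.65] [ 0.5  0.9 -2.2]
tip [ 0.5032 -0.2565  0.0899]
(array([ 0.49930566, -0.25566705,  0.17302238]), ([13.3, -0.3, 17.7], [0.11, -0.22, -0.46]))
[ 0.07459756 -0.00030088  0.07392651] [-0.00161049  0.00700665  0.99996457]
```

{"fn": "move_arm", "kwargs": {
  "motion": [
    [[0,0,2],[0.1,-0.2,-0.5],1],
    [[6,0,10],[0.1,-0.2,-0.5],1],
    [[13,0,17.5],[0.1,-0.2,-0.5],1],
    [[13,0,17.5],[0.1,-0.2,-0.5],1],
    [[13,0,17.5],[0.1,-0.2,-0.5],1]
  ]
}}

```text
clock: 7.65
tool_pos: [0.4977, -0.2559, 0.1711]
orientation: [-179.9, 45.2, -4.0]
force: [-0.1, -0.4, -3.7]
opening: 0.0239
gripper_force: 30.0
```

```bash
python3 tgt.py 0 .050
python3 - <<'E'
from h import *
s=snap('wrist','wrist4'); cv2.imwrite('pics/w4.png',cv2.resize(s['color'][20:180,235:415],(675,600),interpolation=cv2.INTER_CUBIC))
E
```

```text
[ 0.4977 -0.2559  0.1711] [-179.88   45.2    -3.95] [-0.1 -0.4 -3.7]
tip [ 0.4979 -0.2554  0.0661]
(array([ 0.49930566, -0.25566705,  0.15502238]), ([12.5, -0.3, 10.3], [-0.09, 0.2, 0.03]))
```

View pics/w4.png

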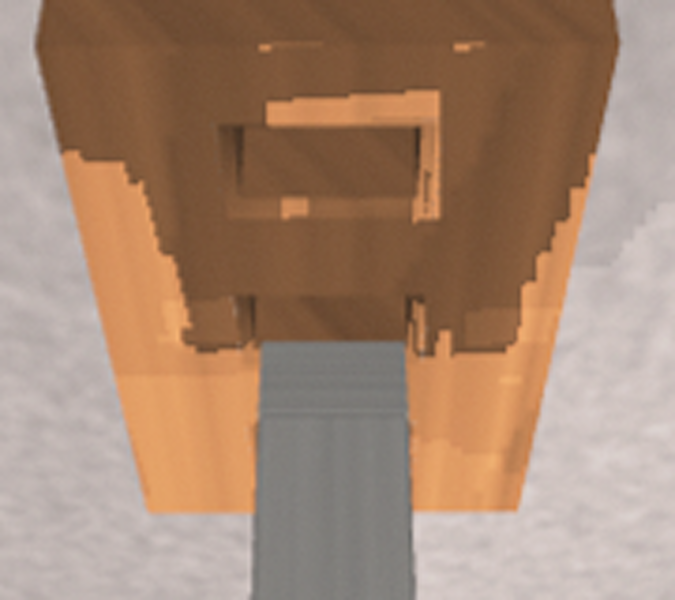

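The tip edge is at pixel row 111, crop (333,342). The slot mouth is centred at crop x 331, so sideways alignment is good. I'll check fore and aft numerically.

```bash
python3 - <<'E'
from h import *
s=load('wrist4'); f=lambda x,y,z:(onz(s,235+x/3.75-.37,20+y/3.75-.37,z)*1e3).round(1)
for n,x,y,z in [('tip',333.5,342,.0661),('far',333,512,.065),('nearblk',330,45,.065),('m near chamf',333,295,.065),('p far',330,218,.065),('p near',330,100,.065)]: print(n,f(x,y,z))
E
python3 tgt.py 0 .062
```

```text
tip [ 498.1 -255.6   66.1]
far [ 447.7 -251.9   65. ]
nearblk [ 551.3 -259.    65. ]
m near chamf [ 507.7 -256.2   65. ]
p far [ 523.3 -256.9   65. ]
p near [ 543.3 -258.4   65. ]
[ 0.4981 -0.256   0.1716] [-179.9    45.14   -3.96] [-0.2 -0.3 -2.8]
tip [ 0.4983 -0.2556  0.0666]
(array([ 0.49930566, -0.25566705,  0.16702238]), ([4.1, -0.4, 2.4], [-0.07, 0.14, 0.03]))
```

{"fn": "move_arm", "kwargs": {
  "motion": [
    [[1,0,-1],[0,0.1,0],1],
    [[1,0,-1],[0,0.1,0],1],
    [[4,0,2],[0,0.1,0],1],
    [[7,0,5],[0,0.1,0],1],
    [[10,0,8],[0,0.1,0],1],
    [[12.5,0,10.5],[0,0.1,0],1],
    [[12.5,0,10.5],[0,0.1,0],1],
    [[12.5,0,10.5],[0,0.1,0],1]
  ]
}}

```text
clock: 8.37
tool_pos: [0.4995, -0.256, 0.1552]
orientation: [-179.9, 45.0, -3.9]
force: [0.8, 0.8, -2.5]
opening: 0.0237
gripper_force: 30.0
```

```bash
python3 tgt.py 0 .037
```

```text
[ 0.4995 -0.256   0.1552] [-179.89   45.04   -3.94] [ 0.8  0.8 -2.5]
tip [ 0.4999 -0.2555  0.0502]
(array([ 0.49930566, -0.25566705,  0.14202238]), ([9.2, -0.3, 9.5], [-0.07, 0.04, 0.04]))
```

In the slot with no contact force. Next I'll descend to the shallow-floor level, slowly.

{"fn": "move_arm", "kwargs": {
  "motion": [
    [[3,0,3],[0,0,0],1],
    [[6,0,6],[0,0,0],1],
    [[8,0,8],[0,0,0],1],
    [[9.5,0,9.5],[0,0,0],1],
    [[9.5,0,9.5],[0,0,0],1]
  ]
}}

```text
clock: 8.78
tool_pos: [0.4994, -0.2559, 0.1415]
orientation: [-179.9, 45.0, -3.9]
force: [-0.3, 0.6, -3.2]
opening: 0.0238
gripper_force: 30.0
```

{"fn": "move_arm", "kwargs": {
  "motion": [
    [[0.7,0,0.7],[0,0,0],1],
    [[1.4,0,1.4],[0,0,0],1],
    [[2.1,0,2.1],[0,0,0],1],
    [[2.8,0,2.8],[0,0,0],1],
    [[2.8,0,2.8],[0,0,0],1]
  ]
}}

```text
clock: 9.2
tool_pos: [0.4997, -0.2561, 0.1398]
orientation: [-179.9, 45.0, -3.9]
force: [-0.2, 0.1, 5.8]
opening: 0.024
gripper_force: 30.0
```

Resistance at tip z ≈ 35 mm: the middle slot is packed. I'll lift out and go to the +32 slot.

{"fn": "move_arm", "kwargs": {
  "motion": [
    [[-8,0,-8],[0,0,0],1],
    [[-19,0,-19],[0,0,0],1],
    [[-29,0,-29],[0,0,0],1],
    [[-29,0,-29],[0,0,0],1],
    [[-22,0,-36],[0,0,0],1],
    [[-14,0,-44],[0,0,0],1],
    [[-6.5,0,-51.5],[0,0,0],1],
    [[-6.5,0,-51.5],[0,0,0],1],
    [[-6.5,0,-51.5],[0,0,0],1]
  ]
}}

```text
clock: 9.95
tool_pos: [0.5314, -0.2581, 0.1785]
orientation: [-179.9, 45.0, -3.9]
force: [0.5, 0.0, -4.2]
opening: 0.024
gripper_force: 30.0
```

```bash
python3 tgt.py 1 .05
python3 - <<'E'
from h import *
s=snap('wrist','wrist5'); cv2.imwrite('pics/w5.png',cv2.resize(s['color'][20:180,235:415],(675,600),interpolation=cv2.INTER_CUBIC))
E
```

```text
[ 0.5314 -0.2581  0.1785] [-179.86   45.01   -3.94] [ 0.5  0.  -4.2]
tip [ 0.5319 -0.2577  0.0735]
(array([ 0.53122771, -0.25789926,  0.15502238]), ([16.5, -0.1, 16.7], [-0.09, 0.01, 0.05]))
```

View pics/w5.png

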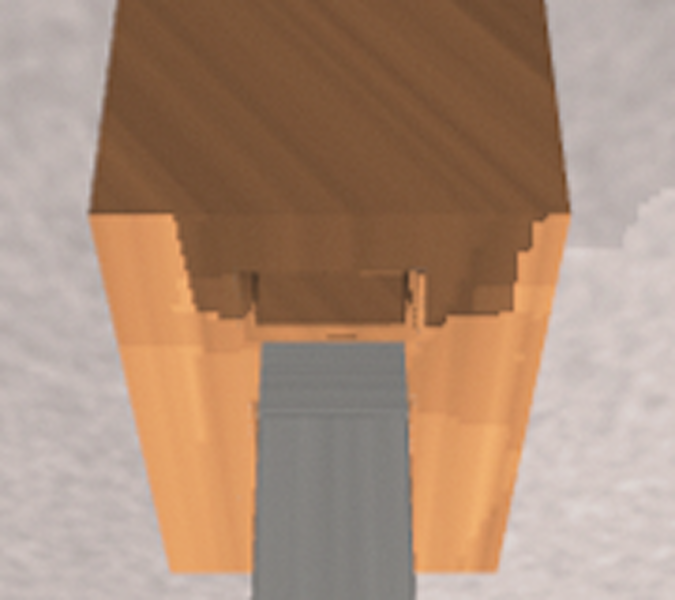

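The tip edge runs over crop x 262–405 at row 342, and the +32 slot over x 257–406 just ahead of it, so they line up. Descending.

{"fn": "move_arm", "kwargs": {
  "motion": [
    [[4,0,4],[0,0,0],1],
    [[8,0,8],[0,0,0],1],
    [[12,0,12],[0,0,0],1],
    [[15,0,15],[0,0,0],1],
    [[18,0,18],[0,0,0],1],
    [[21,0,21],[0,0,0],1],
    [[24,0,24],[0,0,0],1],
    [[25.5,0,25.5],[0,0,0],1],
    [[25.5,0,25.5],[0,0,0],1]
  ]
}}

```text
clock: 10.75
tool_pos: [0.5312, -0.2581, 0.1425]
orientation: [-179.9, 45.0, -3.9]
force: [0.1, 0.2, -2.9]
opening: 0.0239
gripper_force: 30.0
```

{"fn": "move_arm", "kwargs": {
  "motion": [
    [[0.7,0,0.7],[0,0,0],1],
    [[1.4,0,1.4],[0,0,0],1],
    [[2.1,0,2.1],[0,0,0],1],
    [[2.8,0,2.8],[0,0,0],1],
    [[2.8,0,2.8],[0,0,0],1]
  ]
}}

```text
clock: 11.17
tool_pos: [0.5315, -0.2583, 0.1399]
orientation: [-179.9, 45.0, -3.9]
force: [0.8, 0.3, 1.4]
opening: 0.0236
gripper_force: 30.0
```

{"fn": "move_arm", "kwargs": {
  "motion": [
    [[0.7,0,0.7],[0,0,0],1],
    [[1.4,0,1.4],[0,0,0],1],
    [[1.4,0,1.4],[0,0,0],1]
  ]
}}

```text
clock: 11.42
tool_pos: [0.5314, -0.2584, 0.1397]
orientation: [-180.0, 45.0, -3.9]
force: [0.0, 2.4, 10.8]
opening: 0.0236
gripper_force: 30.0
```

The +32 slot is packed too, so the deep one must be at −32.

{"fn": "move_arm", "kwargs": {
  "motion": [
    [[-8,0,-8],[0,0,0],1],
    [[-19,0,-19],[0,0,0],1],
    [[-30,0,-30],[0,0,0],1],
    [[-30,0,-30],[0,0,0],1],
    [[-42,0,-18],[0,0,0],1],
    [[-54,0,-6],[0,0,0],1],
    [[-66,0,6],[0,0,0],1],
    [[-75,0,15],[0,0,0],1],
    [[-75,0,15],[0,0,0],1],
    [[-75,0,15],[0,0,0],1]
  ]
}}

```text
clock: 12.25
tool_pos: [0.4675, -0.2538, 0.1795]
orientation: [-179.9, 45.0, -4.0]
force: [0.3, 0.1, -2.0]
opening: 0.0236
gripper_force: 30.0
```

```bash
python3 tgt.py -1 .05
python3 - <<'E'
from h import *
s=snap('wrist','wrist6'); cv2.imwrite('pics/w6.png',cv2.resize(s['color'][20:180,235:415],(675,600),interpolation=cv2.INTER_CUBIC))
E
```

```text
[ 0.4675 -0.2538  0.1795] [-179.87   44.97   -3.96] [ 0.3  0.1 -2. ]
tip [ 0.4681 -0.2533  0.0744]
(array([ 0.46738361, -0.25343484,  0.15502238]), ([17.1, -0.3, 17.4], [-0.1, -0.03, 0.03]))
```

View pics/w6.png

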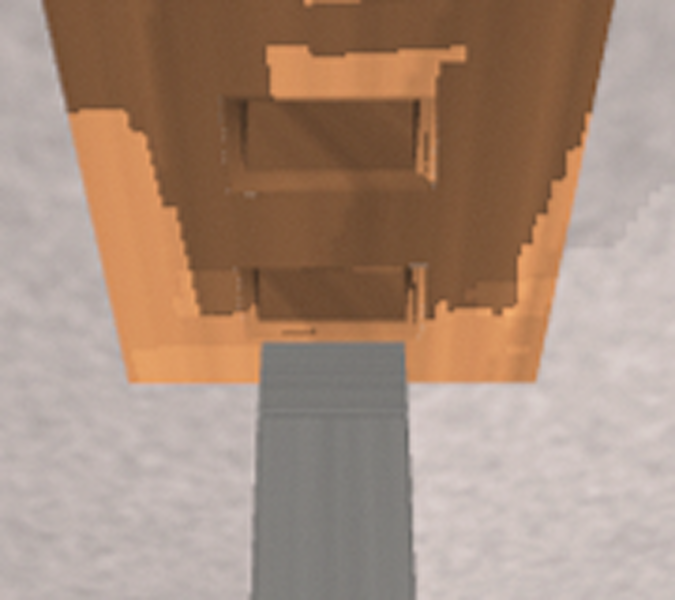

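The tip spans crop x 262–405 at row 342, lined up with the −32 slot (x 258–408). Descending.

{"fn": "move_arm", "kwargs": {
  "motion": [
    [[4,0,4],[0,0,0],1],
    [[8,0,8],[0,0,0],1],
    [[12,0,12],[0,0,0],1],
    [[15,0,15],[0,0,0],1],
    [[18,0,18],[0,0,0],1],
    [[21,0,21],[0,0,0],1],
    [[24,0,24],[0,0,0],1],
    [[27,0,27],[0,0,0],1],
    [[30,0,30],[0,0,0],1],
    [[30,0,30],[0,0,0],1]
  ]
}}

```text
clock: 13.13
tool_pos: [0.4676, -0.2536, 0.1363]
orientation: [-179.9, 45.1, -3.9]
force: [-0.2, -0.7, -3.5]
opening: 0.0237
gripper_force: 30.0
```

```bash
python3 tgt.py -1 .0095
```

```text
[ 0.4676 -0.2536  0.1363] [-179.87   45.05   -3.94] [-0.2 -0.7 -3.5]
tip [ 0.468  -0.2531  0.0313]
(array([ 0.46738361, -0.25343484,  0.11452238]), ([15.2, -0.1, 15.5], [-0.09, 0.05, 0.04]))
```

The tip is at 31 mm with no contact, so this is the deep slot. Continuing down.

{"fn": "move_arm", "kwargs": {
  "motion": [
    [[2,0,2],[0,0,0],1],
    [[4,0,4],[0,0,0],1],
    [[6,0,6],[0,0,0],1],
    [[8,0,8],[0,0,0],1],
    [[10,0,10],[0,0,0],1],
    [[12,0,12],[0,0,0],1],
    [[13.5,0,13.5],[0,0,0],1],
    [[13.5,0,13.5],[0,0,0],1]
  ]
}}

```text
clock: 13.8
tool_pos: [0.4677, -0.2536, 0.1176]
orientation: [-179.9, 45.0, -3.9]
force: [-0.4, -0.7, -2.5]
opening: 0.0238
gripper_force: 30.0
```

{"fn": "move_arm", "kwargs": {
  "motion": [
    [[0.7,0,0.7],[0,0,0],1],
    [[1.4,0,1.4],[0,0,0],1],
    [[2.1,0,2.1],[0,0,0],1],
    [[2.8,0,2.8],[0,0,0],1],
    [[2.8,0,2.8],[0,0,0],1],
    [[2.8,0,2.8],[0,0,0],1]
  ]
}}

```text
clock: 14.3
tool_pos: [0.468, -0.2538, 0.1148]
orientation: [-179.9, 45.0, -3.9]
force: [0.3, 0.3, 3.5]
opening: 0.0239
gripper_force: 30.0
```

```bash
python3 tgt.py -1 .0095
```

```text
[ 0.468  -0.2538  0.1148] [-179.91   44.99   -3.94] [0.3 0.3 3.5]
tip [ 0.4685 -0.2534  0.0098]
(array([ 0.46738361, -0.25343484,  0.11452238]), ([-0.2, -0.3, 0.6], [-0.05, -0.01, 0.04]))
```

Fully home with a light press. Releasing, then retreating along the tool axis.

{"fn": "move_arm", "kwargs": {
  "motion": [
    [[0,0,0],[0,0,0],0.5],
    [[0,0,0],[0,0,0],0.5],
    [[0,0,0],[0,0,0],0.3],
    [[0,0,0],[0,0,0],0.2],
    [[0,0,0],[0,0,0],0.2],
    [[0,0,0],[0,0,0],0.2],
    [[0,0,0],[0,0,0],0.2],
    [[0,0,0],[0,0,0],0.2]
  ]
}}

```text
clock: 14.97
tool_pos: [0.4679, -0.2537, 0.1141]
orientation: [-179.9, 45.0, -4.0]
force: [-0.2, 0.1, 0.2]
opening: 0.0682
gripper_force: 0.0
```

{"fn": "move_arm", "kwargs": {
  "motion": [
    [[0,0,-8],[0,0,0],0.2],
    [[0,0,-22],[0,0,0],0.2],
    [[0,0,-45],[0,0,0],0.2],
    [[0,0,-75],[0,0,0],0.2],
    [[0,0,-105],[0,0,0],0.2],
    [[0,0,-130],[0,0,0],0.2],
    [[0,0,-140],[0,0,0],0.2],
    [[0,0,-140],[0,0,0],0.2],
    [[0,0,-140],[0,0,0],0.2]
  ]
}}

```text
clock: 15.72
tool_pos: [0.5669, -0.2606, 0.213]
orientation: [-179.9, 45.0, -3.9]
force: [-0.2, 0.2, -0.2]
opening: 0.0704
gripper_force: 0.0
```

Run:
```python
from h import *
s=snap('side','side7'); s2=snap('scene','scene7')
for z in(0.085,.16): print(proj(s,[.4677,-.2533,z]),proj(s2,[.4677,-.2533,z]))
cv2.imwrite('pics/f.png',np.hstack([cv2.resize(s['color'][240:360,330:450],(400,400)),cv2.resize(s2['color'][190:310,110:230],(400,400))]))
```

```text
[383.35152765 301.58660488] [168.17133456 242.70648572]
[385.82470857 268.2874468 ] [160.07453847 209.09380345]
```

View pics/f.png

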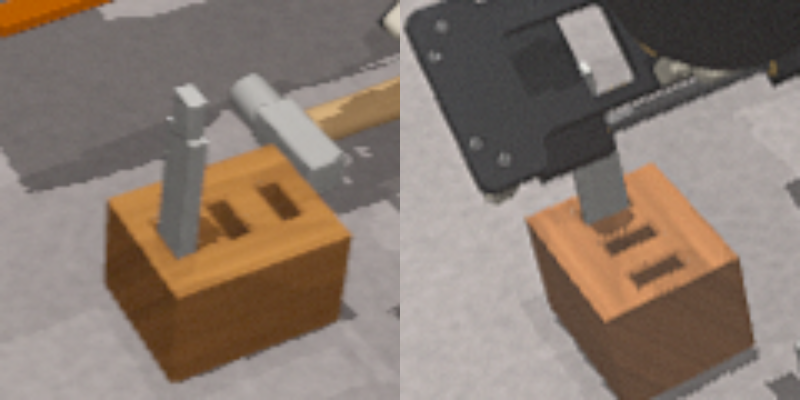

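The side view shows the chisel upright in the −32 slot with its head at (387,268). A head 160 mm above the bench should project to (386,268), so it is home and the gripper is clear. Handing in.

```bash
python3 -c "
from plant import ctrl
print(ctrl.close_job())"
```

```text
the job is handed in; nothing more can be done
None
```

The chisel stands upright, edge down and fully home in the deep slot (block x = −32), lowered by hand, released with the gripper clear, and handed in at about 16 s; the hand-in call gave no verdict.

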